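# Gauge a spacer and click its thickness into the step encoder

### The arm

A 6-joint arm with a two-finger parallel gripper is mounted at the origin on a cart in front of the work surface, level with it; the furniture and walls round the work are solid. World frame = base frame: x ahead of the robot, y to its left, z up, the work surface at z = 0. Lengths are in mm, angles in degrees, forces in N, time in s.
With the tool pointing down it reaches from about 350 to 950 mm from the base axis. Payload 17.4 kg.
Tool frame: the origin (TCP) lies at the very end of the fingers, on their centre line; the grasp point (between the pads) lies 19 mm behind it (arm.pinch_z is the distance from the TCP to the grasp point, in mm); z points along the fingers, y is the direction in which the jaws open and shut (so a half turn about z gives the same grasp; the last joint's range is limited). The gripper opens to 93 mm and grips with 3 to 60 N. Pads are 15 mm wide; open, the fingers measure 128 mm over their backs; the gripper's body (75 mm by 188 mm) begins 65 mm behind the grasp point.
Start: joints at [72.605, 6.646, 82.598, -0, 90.757, -2.166], TCP at [177.318, 651.299, 218.646] pointing down, gripper open.
Joint ranges: [-162.19, 162.19], [-47.58, 125.68], [4.15, 143.07], [-65.23, 245.23], [0.69, 171.88], [-170.13, 170.13]. Speed limits (degrees/s): [108.29, 108.29, 127.2, 180, 180, 180].

### API

Orientations are given as [roll, pitch, yaw] about the fixed x, y, z axes, in that order (R = Rz(yaw) Ry(pitch) Rx(roll)).
In Python, from workcell import arm gives the robot as it stands. The module is installed in compiled form; this text tells all that it offers.
- The arm moves only by the shell command python3 -m jog 'ROWS' [OPENING] [FORCE]. ROWS is JSON, one flat list of numbers, 4 for each row, row after row: the shift along the tool's x, y, z as a fraction of full scale, then the turn about the tool's z as a fraction of full scale. A call has 1 to 12 rows; each row is the pose to reach, as a shift and turn from the pose measured when the call began, along the tool's axes at that moment, turning the shorter way round; what a row does not reach only later rows make up. Full scale, the value 1, is 8 cm for a shift and 180 degrees for a turn. A row lasts 1/8 s, in which the tool goes at most 62.5 mm and 10.7 degrees, less where a joint would pass 70% of its speed; a pose out of reach is approached as far as the arm can. A call with a number of a shift or a turn outside -1 to 1 is refused whole. A call with a gripper value outside its range is refused whole. OPENING is the closure, from 0 (fully open) to 1 (shut), set as the call begins (- or left out, the last holds). The fingers move at their own pace and stop on an object; FORCE is the grip in N (left out, the last holds). Time passes only in rows, so rows that repeat a pose let the fingers close. It gives the time, the measured TCP pose, the force and the opening at its end, in the units of the state.
- arm.read_state(): the state, without advancing time (a new reading comes with each control period).
- arm.read_camera(name): name is "side" or "top" or "wrist"; returns the picture (400x640x3 uint8, blue, green, red); there is no depth.
- arm.calibration(name): a dict with "fx", "fy", "cx", "cy" (pixels), "dist" ([k1, k2, p1, p2, k3] as OpenCV has them; the pictures are not rectified), "R" (3x3) and "t" (3): a world point X has camera coordinates R X + t. Camera axes: x right, y down, z forward; pixel columns grow to the right and rows downward; lengths in mm; the calibration is good to about 2 mm. A picture is of the moment at which its call begins: read the wrist's pose just before it. calibration takes no time and is no camera call; for the wrist camera it gives the pose at the moment of the call.
- arm.finish_job(): hands the job in, once; it reports no verdict.
Trained networks look in the newest picture that a camera, given by its name, has taken for a name from the list of things; names that differ only in an ending like _2 or _b are one class to them, and where a whole thing is asked for, a point or a joint stands for the part that bears it (a point fixed in the world has none). Each returns a list of dicts, best first, with "score" (0 to 1); they miss things now and then, are a little off and sometimes report something else, mostly with a low value. They report only what shows in the picture. A call takes as long as a camera call.
- arm.boxes_of(camera, label): "extent" ([centre column, centre row, width, height] in pixels, round what is visible of it).
- arm.landmark_of(camera, label): "uv" ([column, row] in pixels: a listed point, or the origin of a listed thing).
The state is a dict: "time_s": time; "joints": joint angles; "joint_velocities": joint speeds; "effort": joint torques, N m; "position": TCP position; "eef_rot": TCP orientation; "wrist_force": force on the tool from outside, world axes, zero at the start; "wrist_torque": the same for the moment, N m; "opening": opening from 0.0 (shut) to 1.0 (fully open).
Only numpy, scipy, OpenCV 4.12 (cv2) and the standard library are available. Lean on these libraries where they do the work, as an engineer would, in place of code of your own. Each camera call takes 0.05 s, during which the arm holds its last target.

### The job

Take the spacer bar from the rack bay marked with the steel pin, lay it flat on the thickness gauge's base plate with one end under the foot, and gently press the gauge's cap down until the foot rests on the bar, to read its thickness. Then click the encoder knob clockwise until its pointer stands as many clicks past the long zero tick as the bar is thick, one click for every 5 mm. Leave the bar on the gauge, the other two bars in their bays, and everything else where it stands.

Things in the scene. Friction and masses are not known exactly. Their poses are not given: they have to be found in the camera images.
- gauge: thickness gauge, fixed. Origin: centre of the underside of its flat steel base plate, 130 mm (x) by 84 mm (y), plate top 10 mm up. Column at the back, x = +54 mm, radius 9 mm, 100 mm tall; it carries a 30 mm wide arm, 66 to 84 mm up, reaching forward to x = +6 mm. The upright slide runs through the arm on the axis x = +20 mm, y = 0. Open toward -x and both sides
- gauge_slide (a joint): the gauge's upright slide, m: 0 = up, at rest (foot 45 mm above the plate); grows as it is pressed down, 0.045 = foot on the bare plate. With the foot on a part, thickness = 0.045 - reading. A light spring (2 to 4 N) lifts it when let go. Rings 5 mm apart are engraved on its stem
- gauge_foot (a point): centre of the underside of the slide's foot, a steel disc 16 mm across; moves with the slide
- gauge_cap (a point): centre of the top of the black press cap on the slide above the arm, a disc 26 mm across, 10 mm thick, 90 mm above the foot; press it straight down; moves with the slide
- encoder_box: step encoder: fixed grey box, 96 mm (x) by 90 mm (y) by 42 mm tall, knob at the centre of its top. Origin: centre of its underside. White ticks round the knob, one per click, from 2 before zero to 8 past it; the one long tick, on the -x side, is zero
- encoder_knob (a joint): angle of the encoder knob, rad, growing clockwise seen from above; 0 = its white pointer line at the long zero tick. It clicks into a stop every 20 degrees (0.349 rad); between, it is pulled to the nearest stop with about 0.06 N m. End stops at -1.15 and 3.0
- encoder_grip (a point): on the knob's axis at the height to grip, 17 mm above the box top. The round black knob is 36 mm across, its top 12 mm above this point; skirt 41 mm across, 1.5 to 5.5 mm above the box top. Turns with the knob
- rack: fixed grey rack, 136 mm (x) by 152 mm (y), floor 6 mm thick; three bays at y = -55, 0, +55 mm, a spacer bar lying along the rack's x in each. Lips 11 mm high along its two ends x = -65 and +65 mm; a steel pin 9 mm wide, top 30 mm up, stands on the far lip (x = +65 mm) at the head of the bay at y = +55 mm. Origin: centre of its underside
- marked_bay (a point): centre of the floor of the bay with the steel pin
- spacer_a_mid (a point): centre of a plain aluminium spacer bar, 120 mm (x) by 24 mm (y) by 15 mm thick (z), 0.09 to 0.18 kg, loose in one of the bays. The three bars differ only in thickness
- spacer_b_mid (a point): centre of a plain aluminium spacer bar, 120 mm (x) by 24 mm (y) by 20 mm thick (z), 0.09 to 0.18 kg, loose in one of the bays. The three bars differ only in thickness
- spacer_c_mid (a point): centre of a plain aluminium spacer bar, 120 mm (x) by 24 mm (y) by 25 mm thick (z), 0.09 to 0.18 kg, loose in one of the bays. The three bars differ only in thickness
- dropper_bottle: bystander, loose: amber dropper bottle, 32 mm across, 105 mm tall, upright. Origin: centre of its underside
- post_holder: bystander, loose: metal post holder with steel post, 25 x 41 mm, 95 mm tall, upright. Origin: centre of its underside
- power_sensor: bystander, loose: black sensor puck, 48 mm across, 26 mm tall. Origin: centre of its underside
- sample_dish: bystander, loose: shallow clear dish, 60 mm across, 12 mm tall. Origin: centre of its underside
- filter_frame: bystander, loose: flat black square filter frame, 50 x 50 x 9 mm. Origin: centre of its underside

How it is judged (in metres and radians):
On the way, in this order (a step that is already met when the one before it is completed fails the run):
1. the bar from the marked bay lies flat on the gauge's base plate, under the foot (((z of spacer_a_mid in the frame of gauge between 0.015 and 0.02 m and x of gauge_foot in the frame of spacer_a_mid between -0.058 and 0.058 m and y of gauge_foot in the frame of spacer_a_mid between -0.011 and 0.011 m and angle between spacer_a_mid's own z axis and vertical below 0.06 rad and distance of each of spacer_b_mid, spacer_c_mid from where it was at the start of the episode below 0.015 m and horizontal distance between each of spacer_a_mid, spacer_b_mid, spacer_c_mid and marked_bay above 0.03 m) or (z of spacer_b_mid in the frame of gauge between 0.0175 and 0.0225 m and x of gauge_foot in the frame of spacer_b_mid between -0.058 and 0.058 m and y of gauge_foot in the frame of spacer_b_mid between -0.011 and 0.011 m and angle between spacer_b_mid's own z axis and vertical below 0.06 rad and distance of each of spacer_a_mid, spacer_c_mid from where it was at the start of the episode below 0.015 m and horizontal distance between each of spacer_a_mid, spacer_b_mid, spacer_c_mid and marked_bay above 0.03 m) or (z of spacer_c_mid in the frame of gauge between 0.02 and 0.025 m and x of gauge_foot in the frame of spacer_c_mid between -0.058 and 0.058 m and y of gauge_foot in the frame of spacer_c_mid between -0.011 and 0.011 m and angle between spacer_c_mid's own z axis and vertical below 0.06 rad and distance of each of spacer_a_mid, spacer_b_mid from where it was at the start of the episode below 0.015 m and horizontal distance between each of spacer_a_mid, spacer_b_mid, spacer_c_mid and marked_bay above 0.03 m))), for 0.2 s.
2. the foot is pressed down onto the bar (((z of spacer_a_mid in the frame of gauge between 0.015 and 0.02 m and x of gauge_foot in the frame of spacer_a_mid between -0.058 and 0.058 m and y of gauge_foot in the frame of spacer_a_mid between -0.011 and 0.011 m and angle between spacer_a_mid's own z axis and vertical below 0.06 rad and value of joint gauge_slide above 0.028 m) or (z of spacer_b_mid in the frame of gauge between 0.0175 and 0.0225 m and x of gauge_foot in the frame of spacer_b_mid between -0.058 and 0.058 m and y of gauge_foot in the frame of spacer_b_mid between -0.011 and 0.011 m and angle between spacer_b_mid's own z axis and vertical below 0.06 rad and value of joint gauge_slide above 0.023 m) or (z of spacer_c_mid in the frame of gauge between 0.02 and 0.025 m and x of gauge_foot in the frame of spacer_c_mid between -0.058 and 0.058 m and y of gauge_foot in the frame of spacer_c_mid between -0.011 and 0.011 m and angle between spacer_c_mid's own z axis and vertical below 0.06 rad and value of joint gauge_slide above 0.018 m))), for 0.1 s.
3. the knob stands at one click past zero for every 5 mm of the bar's thickness (((z of spacer_a_mid in the frame of gauge between 0.015 and 0.02 m and x of gauge_foot in the frame of spacer_a_mid between -0.058 and 0.058 m and y of gauge_foot in the frame of spacer_a_mid between -0.011 and 0.011 m and angle between spacer_a_mid's own z axis and vertical below 0.06 rad and value of joint encoder_knob between 0.94721 and 1.14721 rad) or (z of spacer_b_mid in the frame of gauge between 0.0175 and 0.0225 m and x of gauge_foot in the frame of spacer_b_mid between -0.058 and 0.058 m and y of gauge_foot in the frame of spacer_b_mid between -0.011 and 0.011 m and angle between spacer_b_mid's own z axis and vertical below 0.06 rad and value of joint encoder_knob between 1.29628 and 1.49628 rad) or (z of spacer_c_mid in the frame of gauge between 0.02 and 0.025 m and x of gauge_foot in the frame of spacer_c_mid between -0.058 and 0.058 m and y of gauge_foot in the frame of spacer_c_mid between -0.011 and 0.011 m and angle between spacer_c_mid's own z axis and vertical below 0.06 rad and value of joint encoder_knob between 1.64535 and 1.84535 rad))), for 0.3 s.
At the end, for the whole second after the job is handed in: the marked bay's bar lies flat on the gauge plate under the foot (2.5 mm, 0.06 rad), slide let go and up; knob at rest within 0.10 rad of 3, 4 or 5 clicks (0.349 rad each) past zero for a 15, 20 or 25 mm bar; marked bay empty, other bars moved under 15 mm (((z of spacer_a_mid in the frame of gauge between 0.015 and 0.02 m and x of gauge_foot in the frame of spacer_a_mid between -0.058 and 0.058 m and y of gauge_foot in the frame of spacer_a_mid between -0.011 and 0.011 m and angle between spacer_a_mid's own z axis and vertical below 0.06 rad and distance of each of spacer_b_mid, spacer_c_mid from where it was at the start of the episode below 0.015 m and horizontal distance between each of spacer_a_mid, spacer_b_mid, spacer_c_mid and marked_bay above 0.03 m and value of joint encoder_knob between 0.94721 and 1.14721 rad) or (z of spacer_b_mid in the frame of gauge between 0.0175 and 0.0225 m and x of gauge_foot in the frame of spacer_b_mid between -0.058 and 0.058 m and y of gauge_foot in the frame of spacer_b_mid between -0.011 and 0.011 m and angle between spacer_b_mid's own z axis and vertical below 0.06 rad and distance of each of spacer_a_mid, spacer_c_mid from where it was at the start of the episode below 0.015 m and horizontal distance between each of spacer_a_mid, spacer_b_mid, spacer_c_mid and marked_bay above 0.03 m and value of joint encoder_knob between 1.29628 and 1.49628 rad) or (z of spacer_c_mid in the frame of gauge between 0.02 and 0.025 m and x of gauge_foot in the frame of spacer_c_mid between -0.058 and 0.058 m and y of gauge_foot in the frame of spacer_c_mid between -0.011 and 0.011 m and angle between spacer_c_mid's own z axis and vertical below 0.06 rad and distance of each of spacer_a_mid, spacer_b_mid from where it was at the start of the episode below 0.015 m and horizontal distance between each of spacer_a_mid, spacer_b_mid, spacer_c_mid and marked_bay above 0.03 m and value of joint encoder_knob between 1.64535 and 1.84535 rad)) and velocity of joint encoder_knob between -0.1 and 0.1 rad/s and value of joint gauge_slide below 0.004 m); the robot touches nothing.
It fails at once if the foot is pressed onto a bar harder than 60 N (contact force between gauge_slide and spacer_a above 60 N or contact force between gauge_slide and spacer_b above 60 N or contact force between gauge_slide and spacer_c above 60 N).
It fails at once if a bystander is moved more than 20 mm or tipped (distance of any of dropper_bottle, post_holder, power_sensor, sample_dish, filter_frame from where it was at the start of the episode above 0.02 m or angle between any of dropper_bottle, post_holder, power_sensor, sample_dish, filter_frame's own z axis and vertical above 0.3 rad).
It also fails if it takes over 64 s, if anything falls off the work surface, if the arm or the gripper's body presses on something with over 40 N, if the wrist force passes 120 N, or if a joint passes its speed limit or range.

## Working session

There is one attempt and no reset: what is moved stays moved. The work goes in short steps, Python scripts to look and compute and a shell command to move; the robot and the scene stay as the last step left them, time stands still between calls to the robot, and variables do not carry over. Pictures are saved under pics/ and viewed, and the job is handed in when it is done.

```bash
mkdir -p pics; ls; python3 - <<'E'
from workcell import arm
import cv2
s=arm.read_state()
print({k:s[k] for k in('time_s','position','eef_rot','opening','wrist_force')}, arm.pinch_z)
for n in('side','top','wrist'):
    cv2.imwrite(f'pics/{n}0.png',arm.read_camera(n))
    c=arm.calibration(n); print(n,c)
E
```

```text
pics
{'time_s': 0.0, 'position': array([177.25827937, 651.08799493, 217.90568847]), 'eef_rot': array([-1.79933348e+02, -1.02820661e-03,  1.64771255e+02]), 'opening': 0.9998352475402527, 'wrist_force': array([-0.43605307, -0.95907273,  0.72192007])} 18.8
side {'fx': 411.46013336298984, 'fy': 411.46013336298984, 'cx': 316.49734546170885, 'cy': 200.8065540638055, 'dist': array([-0.10412904,  0.        ,  0.        ,  0.        ,  0.        ]), 'R': array([[-0.99281119, -0.11909687,  0.01191083],
       [-0.07944181,  0.58124839, -0.80983906],
       [ 0.08952614, -0.8049635 , -0.58653118]]), 't': array([511.42103514, 172.01371709, 818.48564994])}
top {'fx': 439.4541242282336, 'fy': 439.4541242282336, 'cx': 317.55618001853753, 'cy': 195.4386019151258, 'dist': array([0.01929267, 0.        , 0.        , 0.        , 0.        ]), 'R': array([[-0.00452021, -0.99997442, -0.00554287],
       [-0.98457995,  0.00541983, -0.17485121],
       [ 0.17487678,  0.00466703, -0.98457927]]), 't': array([-46.76137329, 558.95555319, 975.32409423])}
wrist {'fx': 315.41075862926795, 'fy': 315.41075862926795, 'cx': 320.6590997185634, 'cy': 196.21949890244784, 'dist': array([-0.05006201,  0.        ,  0.        ,  0.        ,  0.        ]), 'R': array([[ 2.63033496e-01,  9.64786513e-01, -6.02848394e-04],
       [ 9.33761471e-01, -2.54417733e-01,  2.51716373e-01],
       [ 2.42699186e-01, -6.67727542e-02, -9.67800860e-01]]), 't': array([-674.74285258,  -29.12917213,  389.75799409])}
```

View pics/top0.png

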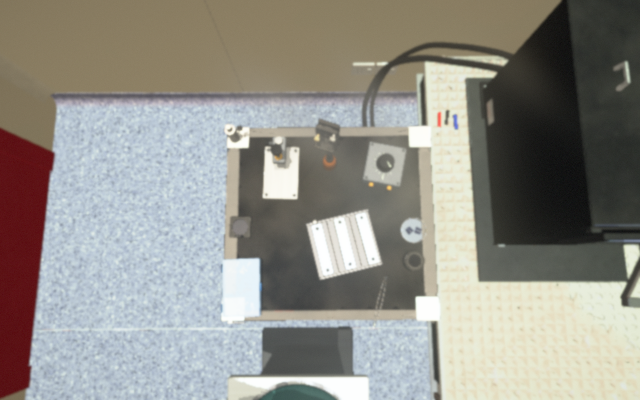

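View pics/side0.png

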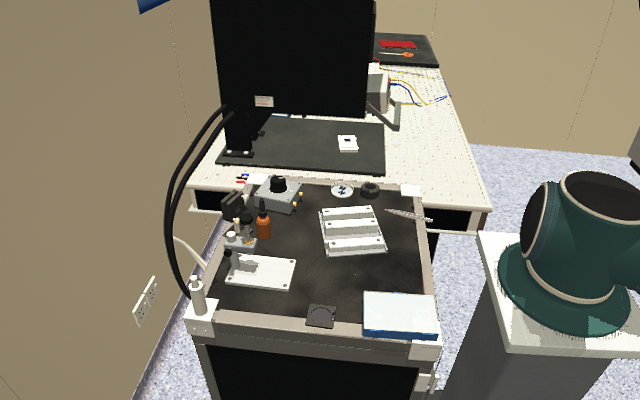

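View pics/wrist0.png

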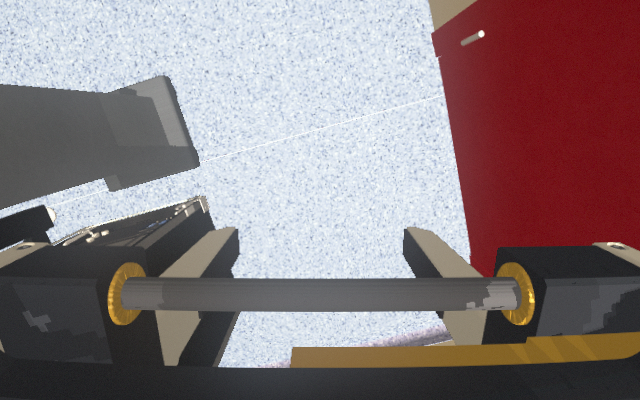

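```bash
python3 - <<'E'
from workcell import arm
for cam in('top','side'):
  for l in('gauge','gauge_foot','gauge_cap','encoder_box','encoder_grip','rack','marked_bay','spacer_a_mid','dropper_bottle','post_holder','power_sensor','sample_dish','filter_frame'):
    try: print(cam,l,[(round(d['score'],2),[round(float(x),1) for x in d['uv']]) for d in arm.landmark_of(cam,l)][:4])
    except Exception as e: print(l,e)
E
```

```text
top gauge [(0.74, [282.4, 172.2])]
top gauge_foot []
top gauge_cap [(0.45, [271.1, 150.8])]
top encoder_box [(0.82, [384.2, 163.4])]
top encoder_grip [(0.77, [385.6, 162.0]), (0.73, [277.2, 147.6]), (0.46, [284.7, 171.7])]
top rack [(0.96, [341.0, 245.5])]
top marked_bay [(0.87, [323.4, 246.3])]
top spacer_a_mid [(0.66, [324.5, 250.8])]
top dropper_bottle [(0.57, [330.8, 164.6])]
top post_holder [(0.59, [236.8, 139.5])]
top power_sensor [(0.65, [414.0, 260.8])]
top sample_dish [(0.64, [413.1, 229.6])]
top filter_frame [(0.89, [238.8, 229.4])]
side gauge [(0.97, [263.7, 276.0]), (0.26, [278.2, 182.8])]
side gauge_foot [(0.52, [250.7, 252.6])]
side gauge_cap [(0.48, [245.4, 215.7])]
side encoder_box [(0.91, [281.2, 201.4])]
side encoder_grip [(0.63, [266.1, 236.3]), (0.59, [276.3, 180.5]), (0.46, [280.6, 202.2])]
side rack [(0.67, [351.0, 233.6]), (0.63, [199.9, 311.2]), (0.5, [365.0, 195.8])]
side marked_bay [(0.66, [357.3, 247.9])]
side spacer_a_mid [(0.91, [354.2, 245.2])]
side dropper_bottle [(0.83, [263.0, 234.6])]
side post_holder [(0.95, [199.6, 310.2]), (0.69, [244.4, 217.5])]
side power_sensor []
side sample_dish [(0.82, [340.9, 192.1]), (0.54, [354.2, 244.4])]
side filter_frame [(0.57, [322.0, 318.5])]
```

```bash
cat > h.py <<'E'
from workcell import arm
import cv2, numpy as np
def proj(cal,X):
    X=np.atleast_2d(np.asarray(X,float))
    K=np.array([[cal['fx'],0,cal['cx']],[0,cal['fy'],cal['cy']],[0,0,1]])
    r,_=cv2.Rodrigues(np.asarray(cal['R']))
    return cv2.projectPoints(X,r,np.asarray(cal['t'],float),K,np.asarray(cal['dist']))[0][:,0]
def ray(cal,uv):
    K=np.array([[cal['fx'],0,cal['cx']],[0,cal['fy'],cal['cy']],[0,0,1]])
    p=cv2.undistortPoints(np.array([[uv]],float),K,np.asarray(cal['dist']))[0,0]
    R=np.asarray(cal['R']);o=-R.T@np.asarray(cal['t'])
    return o,R.T@np.array([p[0],p[1],1])
def onz(cal,uv,z):
    o,d=ray(cal,uv); return o+d*(z-o[2])/d[2]
def crop(img,x0,y0,x1,y1,s,name):
    cv2.imwrite(name,cv2.resize(img[y0:y1,x0:x1],None,fx=s,fy=s,interpolation=cv2.INTER_CUBIC))
E
python3 - <<'E'
from h import *
crop(cv2.imread('pics/top0.png'),215,110,445,325,3,'pics/topc.png') if 0 else None
t=cv2.imread('pics/top0.png');s=cv2.imread('pics/side0.png')
crop(t,225,115,445,275,3.6,'pics/topc.png')
crop(s,190,165,400,335,3.5,'pics/sidec.png')
c=arm.calibration('top')
for n,uv,z in [('gauge',(282.4,172.2),0),('enc',(384.2,163.4),0),('encgrip',(385.6,162),59),('rack',(341,245.5),0),('bay',(323.4,246.3),6),('bottle',(330.8,164.6),0),('post',(236.8,139.5),0),('sensor',(414,260.8),0),('dish',(413,229.6),0),('filter',(239,229),0),('tl',(238,137),0),('br',(428,307),0)]: print(n,onz(c,uv,z).round(1))
c=arm.calibration('side')
for n,uv,z in [('gauge',(263.7,276),0),('foot',(250.7,252.6),55),('cap',(245.4,215.7),145),('enc',(281.2,201.4),0),('rack',(351,233.6),0),('bay',(357.3,248),6),('bottle',(263,234.6),0),('post',(199.6,310),0),('filter',(322,318),0)]: print(n,onz(c,uv,z).round(1))
E
```

```text
gauge [626.2  37.2   0. ]
enc [ 647.  -214.5    0. ]
encgrip [ 635.4 -209.    59. ]
rack [ 445.4 -104.9    0. ]
bay [443.3 -62.7   6. ]
bottle [644.8 -82.5   0. ]
post [710.7 152.    0. ]
sensor [ 408.5 -277.7    0. ]
dish [ 482.7 -278.6    0. ]
filter [486.2 140.6   0. ]
tl [717.1 149.2   0. ]
br [ 302.  -305.5    0. ]
gauge [617.1  51.5   0. ]
foot [641.2  44.1  55. ]
cap [644.2  41.5 145. ]
enc [ 630.1 -207.2    0. ]
rack [ 448.  -105.2    0. ]
bay [431.8 -51.5   6. ]
bottle [647.1 -74.8   0. ]
post [717.3 154.2   0. ]
filter [488.1 140.9   0. ]
```

View pics/topc.png

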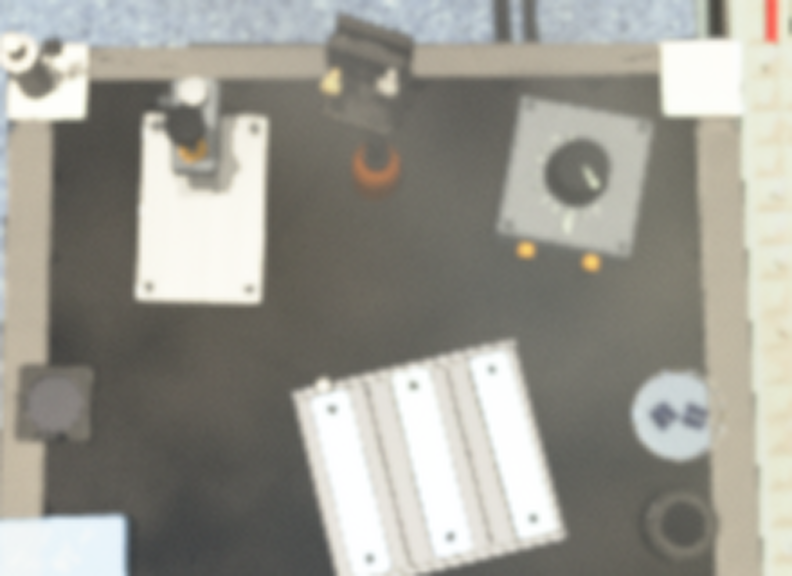

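View pics/sidec.png

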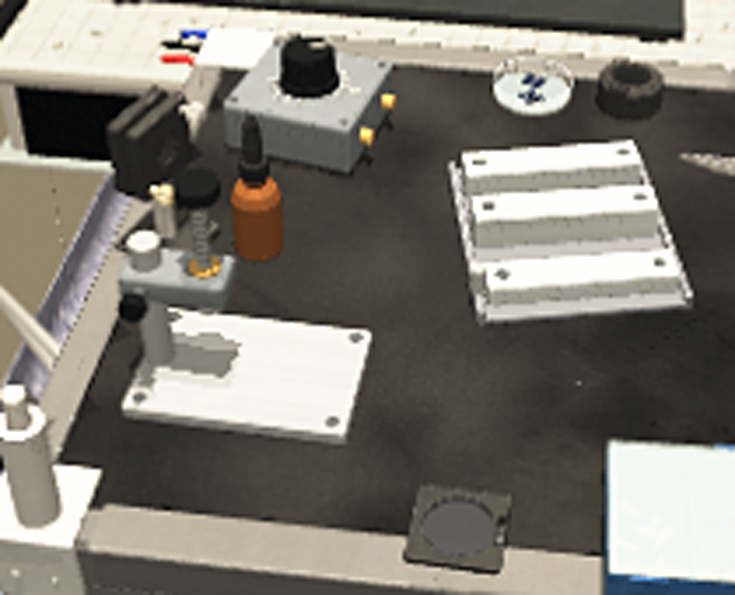

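```bash
cat > fit.py <<'E'
from h import *
from scipy.optimize import least_squares
ct,cs=arm.calibration('top'),arm.calibration('side')
def fit(obs,p0):
    def T(p,L):
        a=p[2];c,s=np.cos(a),np.sin(a);L=np.array(L,float)
        return np.c_[p[0]+c*L[:,0]-s*L[:,1],p[1]+s*L[:,0]+c*L[:,1],L[:,2]]
    def f(p):
        return np.concatenate([(proj(c,T(p,[o[0] for o in ob]))-np.array([o[1] for o in ob])).ravel() for c,ob in obs])
    r=least_squares(f,p0,x_scale=[1,1,.01],loss='soft_l1'); return r.x,r.fun.round(1)
if __name__=='__main__':
    t=lambda u,v:(225+u/3.6,115+v/3.6)
    s=lambda u,v:(190+u/3.5,165+v/3.5)
    g=[((65,42,10),t(143,113)),((65,-42,10),t(270,115)),((-65,-42,10),t(263,302)),((-65,42,10),t(135,300))]
    gs=[((-65,42,10),s(345,430)),((-65,-42,10),s(371,328)),((65,42,10),s(125,405))]
    e=[((48,45,42),t(522,93)),((48,-45,42),t(653,120)),((-48,-45,42),t(632,257)),((-48,45,42),t(498,232))]
    es=[((-48,-45,42),s(393,65)),((-48,45,42),s(350,135)),((48,45,42),s(228,112))]
    r=[((68,76,11),t(292,392)),((68,-76,11),t(515,340)),((-68,-76,11),t(566,537)),((65,55,30),t(323,383))]
    rs=[((-68,76,11),s(692,300)),((68,76,11),s(482,318)),((68,-76,11),s(452,165))]
    for n,a,b,p0 in(('gauge',g,gs,(620,45,0)),('enc',e,es,(635,-210,-.2)),('rack',r,rs,(445,-105,.2))):
        for obs in([(ct,a)],[(cs,b)],[(ct,a),(cs,b)]):
            x,f=fit(obs,p0); print(n,x[:2].round(1),np.degrees(x[2]).round(1),f)
E
python3 fit.py
```

```text
gauge [623.4  39. ] -1.5 [ 0.6 -0.  -0.7  0.1 -0.4  0.   0.5 -0.1]
gauge [623.1  42.8] -0.7 [ 0.5  0.3  0.4 -0.4 -1.2 -0.1]
gauge [623.3  40.3] -1.4 [-0.1  0.1 -1.4  0.1 -0.9  0.1 -0.  -0.   0.3 -0.4  0.6 -1.  -1.1 -1.3]
enc [ 635.9 -210.2] -11.2 [-0.2  0.2  0.6 -0.5  0.1  0.2 -0.5  0. ]
enc [ 633.5 -196.6] -9.4 [ 0.3 -0.1  0.8  0.2 -2.2 -0.3]
enc [ 635.5 -209.1] -11.2 [-0.7  0.4  0.1 -0.4 -0.4  0.3 -0.9  0.2  0.6 -2.4  0.1 -2.7 -2.  -3.7]
rack [ 448.5 -111.3] 13.1 [ 0.1 -0.4 -0.3 -0.5  0.1  0.5  0.2  0.4]
rack [ 445.7 -103.7] 13.3 [ 2.   0.3 -0.6 -0.3 -0.5 -0.2]
rack [ 447.6 -110. ] 13.0 [-0.4 -0.1 -0.7 -0.1 -0.5  1.  -0.3  0.7  0.9 -1.6 -1.5 -2.6 -0.8 -1.9]
```

```bash
cat > d.py <<'E'
# usage: d.py x y z yaw -> remaining shift in jog units (fractions), tool axes
import sys
from h import *
from scipy.spatial.transform import Rotation as Ro
s=arm.read_state();p=s['position'];R=Ro.from_euler('xyz',s['eef_rot'],degrees=True)
print('t',round(s['time_s'],2),'pos',p.round(1),'rot',s['eef_rot'].round(2),'F',s['wrist_force'].round(1),'open',round(s['opening'],3),'j',s['joints'].round(1))
if len(sys.argv)>3:
    x,y,z,yaw=map(float,sys.argv[1:5])
    d=R.inv().apply(np.array([x,y,z])-p)/80
    T=Ro.from_euler('xyz',[180,0,yaw],degrees=True)
    r=(R.inv()*T).as_rotvec(degrees=True)
    print('shift',d.round(4),'turn',(r[2]/180).round(4),'tilt',r[:2].round(2))
E
python3 d.py 436 -57 150 193; python3 - <<'E'
from h import *
from scipy.spatial.transform import Rotation as Ro
s=arm.read_state();R=Ro.from_euler('xyz',s['eef_rot'],degrees=True)
c=arm.calibration('wrist');o=-c['R'].T@c['t']
print('cam in tool',R.inv().apply(o-s['position']),'axis',R.inv().apply(c['R'][2]), 'right', R.inv().apply(c['R'][0]))
E
```

```text
t 1.45 pos [177.3 651.3 218.7] rot [180.     0.   164.77] F [ 0.3 -0.7  1.1] open 0.999 j [72.6  6.6 82.6 -0.  90.8 -2.2]
shift [-5.4458 -7.6934  0.8583] turn -0.1568 tilt [-0.  0.]
cam in tool [ 6.96822640e+01 -5.63049734e-03 -1.66035345e+02] axis [-2.51722380e-01  1.66634995e-04  9.67799471e-01] right [-3.31558945e-04  9.99999912e-01 -2.58416950e-04]
```

```bash
python3 -m jog '[-1,-0.9,0,0,-1,-0.9,0,0]' 0.59 40; python3 -m jog '[-1,-0.9,0,0,-1,-0.9,0,0]'; python3 d.py 436 -57 150 193
```

```text
time_s: 1.7
position: [236.2, 559.4, 218.5]
eef_rot: [-180.0, 0.0, 164.8]
wrist_force: [0.4, -0.1, 0.7]
opening: 0.834
time_s: 1.95
position: [295.4, 467.1, 218.7]
eef_rot: [180.0, 0.0, 164.8]
wrist_force: [0.2, 0.4, 0.1]
opening: 0.618
t 1.95 pos [295.4 467.1 218.7] rot [1.8000e+02 3.0000e-02 1.6478e+02] F [0.2 0.4 0.1] open 0.618 j [ 55.1  -8.7  97.7  -0.   90.9 -19.7]
shift [-3.416  -5.8601  0.8598] turn -0.1568 tilt [-0.    0.03]
```

```bash
python3 -m jog '[-0.9,-1,0,-0.05,-0.9,-1,0,-0.1]'; python3 -m jog '[-0.8,-1,0,-0.05,-0.8,-1,0,-0.06]';python3 -m jog '[-0.6,-1,0,0,-0.6,-1,0,0]';  python3 d.py 436 -57 218 193
```

```text
time_s: 2.2
position: [344.5, 369.1, 218.9]
eef_rot: [180.0, 0.1, -177.0]
wrist_force: [0.4, -0.1, -0.3]
opening: 0.428
time_s: 2.45
position: [413.7, 290.8, 219.3]
eef_rot: [180.0, 0.1, -166.0]
wrist_force: [0.6, 0.8, 0.3]
opening: 0.411
time_s: 2.7
position: [481.0, 222.6, 219.6]
eef_rot: [-180.0, 0.1, -166.1]
wrist_force: [0.4, 0.7, -0.3]
opening: 0.411
t 2.7 pos [481.  222.6 219.6] rot [-1.8000e+02  1.4000e-01 -1.6611e+02] F [ 0.4  0.7 -0.3] open 0.411 j [ 22.1 -11.7 100.3  -0.   91.3 -81.8]
shift [ 1.3856 -3.2582  0.0165] turn 0.0049 tilt [-0.    0.14]
```

```bash
python3 -m jog '[0,-1,0,0,0,-1,0,0]'; python3 -m jog '[0,-0.9,0,0,0,-0.9,0,0]';  python3 d.py 436 -57 218 193
```

```text
time_s: 2.95
position: [500.8, 142.5, 219.6]
eef_rot: [-180.0, 0.1, -166.2]
wrist_force: [0.9, -0.1, 0.3]
opening: 0.412
time_s: 3.2
position: [518.3, 69.9, 219.7]
eef_rot: [-179.9, 0.1, -166.4]
wrist_force: [0.3, 0.2, -0.2]
opening: 0.416
t 3.2 pos [518.3  69.9 219.7] rot [-1.7995e+02  1.4000e-01 -1.6641e+02] F [ 0.3  0.2 -0.2] open 0.416 j [  4.9 -12.7 101.1  -0.   91.4 -98.7]
shift [ 1.3734 -1.3002  0.0191] turn 0.0033 tilt [-0.05  0.14]
```

```bash
python3 -m jog '[0.8,-0.8,0,0,0.8,-0.8,0,0]'; python3 -m jog '[0.57,-0.5,0,0,0.57,-0.5,0,0,0.57,-0.5,0,0,0.57,-0.5,0,0]';  python3 d.py 436 -57 218 193
python3 - <<'E'
from h import *
cv2.imwrite('pics/w1.png',arm.read_camera('wrist'))
for l in('marked_bay','spacer_a_mid','rack'):
  print(l,[(round(d['score'],2),np.round(d['uv'],1)) for d in arm.landmark_of('wrist',l)][:4])
c=arm.calibration('wrist'); print(proj(c,[[436,-57,20],[435.6,-56.9,6]]))
E
```

```text
time_s: 3.45
position: [470.2, -8.4, 219.7]
eef_rot: [-179.9, 0.2, -166.4]
wrist_force: [-0.3, -0.1, -0.2]
opening: 0.415
time_s: 3.95
position: [435.7, -57.0, 219.5]
eef_rot: [-180.0, 0.1, -166.4]
wrist_force: [0.6, 0.3, 0.2]
opening: 0.413
t 3.95 pos [435.7 -57.  219.5] rot [-1.7996e+02  1.4000e-01 -1.6636e+02] F [0.6 0.3 0.2] open 0.413 j [ -10.8  -24.   109.8    0.    94.1 -114.4]
shift [-0.0041 -0.0008  0.0186] turn 0.0036 tilt [-0.03  0.14]
marked_bay [(0.95, array([321.8, 173.6]))]
spacer_a_mid [(0.79, array([319.8, 177.3]))]
rack [(0.78, array([278.9, 171.5]))]
[[320.86128436 175.42159663]
 [321.01848266 172.94580006]]
```

View pics/w1.png

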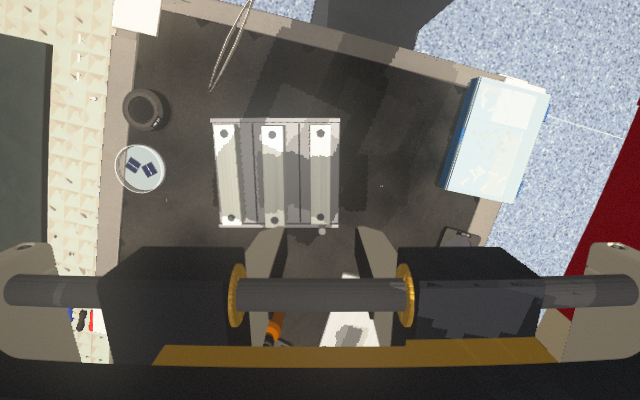

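```bash
python3 - <<'E'
from h import *
crop(cv2.imread('pics/w1.png'),200,110,350,240,5,'pics/w1c.png')
E
```

```text
(no output)
```

View pics/w1c.png

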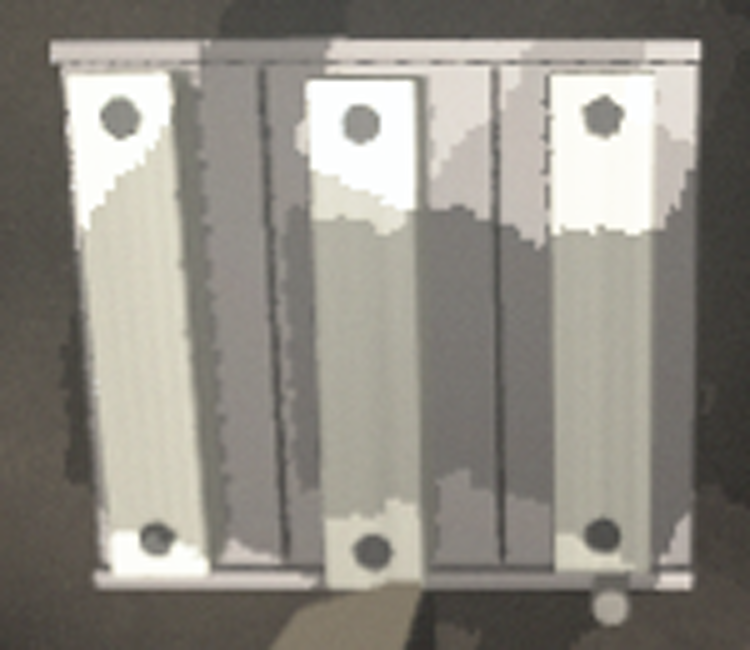

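```bash
python3 - <<'E'
from h import *
c=arm.calibration('wrist')
p=lambda u,v:(200+u/5,110+v/5)
for n,e in(('mark',(p(602,72),p(602,573))),('mid',(p(357,77),p(374,589))),('left',(p(118,70),p(160,576)))):
  for t in(15,20,25):
    a,b=[onz(c,q,6+t) for q in e]; d=b-a
    print(n,t,((a+b)/2).round(1),'L',np.linalg.norm(d).round(1),'yaw',np.degrees(np.arctan2(d[1],d[0])).round(2))
for t in(15,20,25):
    a,b=onz(c,p(552,300),6+t),onz(c,p(653,300),6+t); print(t,np.linalg.norm(a-b))
    a,b=onz(c,p(603,116),6+t),onz(c,p(602,536),6+t); d=b-a; print((a+b)/2,np.degrees(np.arctan2(d[1],d[0])))
E
```

```text
mark 15 [437.2 -57.3  21. ] L 119.8 yaw 13.6
mark 20 [436.2 -57.5  26. ] L 118.1 yaw 13.6
mark 25 [435.2 -57.7  31. ] L 116.5 yaw 13.6
mid 15 [ 452.8 -110.8   21. ] L 123.0 yaw 13.34
mid 20 [ 451.6 -110.3   26. ] L 121.3 yaw 13.34
mid 25 [ 450.5 -109.8   31. ] L 119.6 yaw 13.34
left 15 [ 462.9 -163.5   21. ] L 121.6 yaw 14.14
left 20 [ 461.6 -162.2   26. ] L 119.9 yaw 14.14
left 25 [ 460.3 -161.    31. ] L 118.2 yaw 14.14
15 23.614837340185854
[437.27037006 -57.13326781  21.        ] 13.467984776920105
20 23.29071083832105
[436.31112588 -57.35945661  26.        ] 13.46798477692011
25 22.96658433645625
[435.35188169 -57.58564541  31.        ] 13.467984776920103
```

```bash
python3 d.py 417.8 -61.9 60 193.5
```

```text
t 4.15 pos [435.5 -57.4 219.4] rot [-1.7996e+02  1.3000e-01 -1.6637e+02] F [ 0.3 -0.2  0.2] open 0.409 j [ -10.8  -24.   109.8    0.    94.1 -114.5]
shift [ 2.3250e-01 -1.4000e-03  1.9919e+00] turn 0.0007 tilt [-0.04  0.13]
```

```bash
python3 -m jog '[0.23,0,0.6,0,0.23,0,1,0]'; python3 -m jog '[0,0,0.5,0,0,0,0.97,0,0,0,0.97,0,0,0,0.97,0]';python3 d.py 417.8 -61.9 9 193.5
python3 - <<'E'
from h import *
cv2.imwrite('pics/w2.png',arm.read_camera('wrist'))
crop(arm.read_camera('side'),300,165,460,285,5,'pics/s2.png')
E
```

```text
time_s: 4.4
position: [417.1, -61.4, 137.6]
eef_rot: [-180.0, 0.1, -166.3]
wrist_force: [-0.2, -0.4, -0.1]
opening: 0.411
time_s: 4.9
position: [417.9, -61.4, 61.6]
eef_rot: [-179.9, 0.2, -166.3]
wrist_force: [0.1, -0.9, 0.5]
opening: 0.409
t 4.9 pos [417.9 -61.4  61.6] rot [-1.7995e+02  1.5000e-01 -1.6633e+02] F [ 0.1 -0.9  0.5] open 0.409 j [ -11.8  -22.   123.1    0.    78.7 -115.5]
shift [ 0.004  -0.005   0.6577] turn 0.0009 tilt [-0.05  0.15]
```

View pics/w2.png

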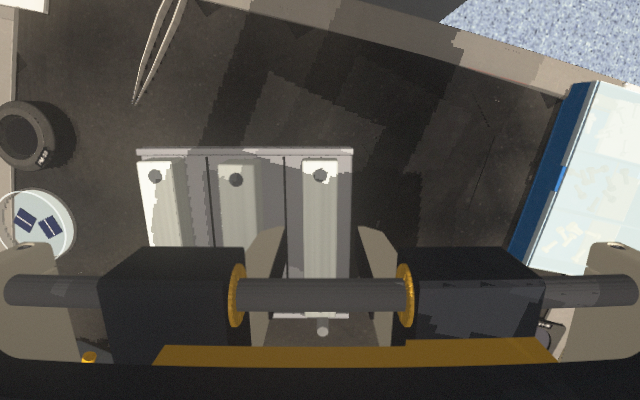

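View pics/s2.png

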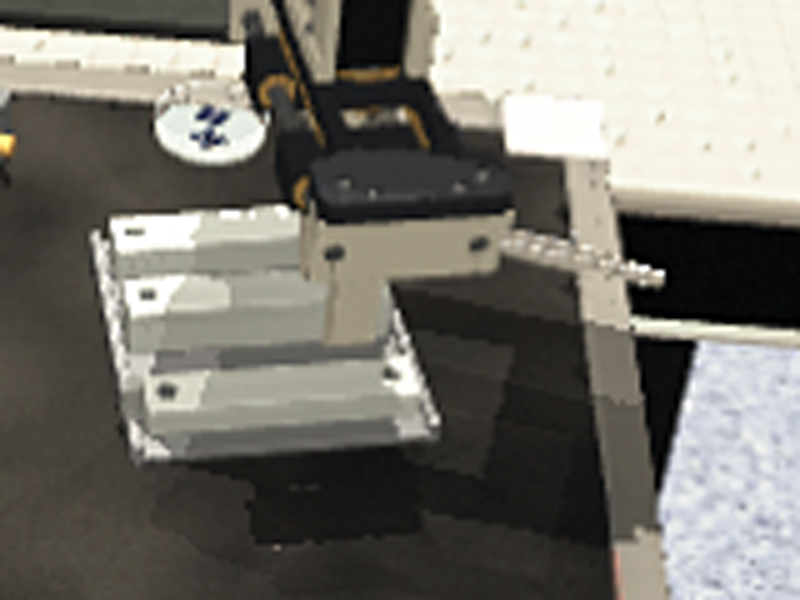

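```bash
python3 -m jog '[0,0,0.3,0,0,0,0.5,0,0,0,0.6,0,0,0,0.65,0,0,0,0.65,0,0,0,0.65,0]'; python3 d.py 417.8 -61.9 9 193.5
```

```text
time_s: 5.75
position: [418.5, -61.6, 10.3]
eef_rot: [-179.9, 0.2, -166.3]
wrist_force: [0.6, -0.0, -0.0]
opening: 0.406
t 5.75 pos [418.5 -61.6  10.3] rot [-179.9     0.24 -166.34] F [ 0.6 -0.  -0. ] open 0.406 j [ -11.8  -18.8  125.9    0.    72.7 -115.5]
shift [ 0.0097 -0.0011  0.0166] turn 0.0009 tilt [-0.1   0.24]
```

```bash
python3 -m jog '[0,0,0.015,0,0,0,0.015,0,0,0,0.015,0,0,0,0.015,0,0,0,0.015,0,0,0,0.015,0]' 1 40; python3 d.py 417.8 -61.9 9 193.5
```

```text
time_s: 6.5
position: [418.6, -61.6, 9.3]
eef_rot: [-179.9, 0.3, -166.3]
wrist_force: [-0.6, 0.6, 3.2]
opening: 0.256
t 6.5 pos [418.6 -61.6   9.3] rot [-179.9     0.25 -166.34] F [-0.6  0.6  3.2] open 0.256 j [ -11.8  -18.7  125.9    0.    72.5 -115.5]
shift [ 0.011  -0.0008  0.0036] turn 0.0009 tilt [-0.1   0.25]
```

```bash
python3 -m jog '[0,0,-0.3,0,0,0,-0.7,0,0,0,-1,0,0,0,-1,0]'; python3 d.py 505 42.5 90 178.6
```

```text
time_s: 7.0
position: [418.9, -61.7, 90.5]
eef_rot: [-179.8, 0.4, -166.3]
wrist_force: [0.5, -0.8, -1.2]
opening: 0.254
t 7.0 pos [418.9 -61.7  90.5] rot [-179.84    0.38 -166.34] F [ 0.5 -0.8 -1.2] open 0.254 j [ -11.8  -23.4  121.4    0.    81.6 -115.5]
shift [-1.3532  1.0121  0.0124] turn 0.0837 tilt [-0.11  0.4 ]
```

```bash
python3 -m jog '[-0.7,0.5,0,0.05,-0.7,0.5,0,0.0837]'; python3 -m jog '[-0.5,0.4,0,0,-0.5,0.4,0,0,-0.5,0.4,0,0]'; python3 d.py 505 42.5 25 178.6
python3 - <<'E'
from h import *
crop(arm.read_camera('side'),190,165,400,335,3.5,'pics/s3.png')
E
```

```text
time_s: 7.25
position: [464.6, -7.7, 89.2]
eef_rot: [-180.0, 0.3, 178.5]
wrist_force: [-0.4, -0.2, -1.5]
opening: 0.254
time_s: 7.62
position: [504.6, 23.1, 87.9]
eef_rot: [-180.0, 0.2, 178.5]
wrist_force: [0.9, 0.6, -1.3]
opening: 0.251
t 7.62 pos [504.6  23.1  87.9] rot [-179.96    0.19  178.49] F [ 0.9  0.6 -1.3] open 0.251 j [ -0.2 -11.3 112.3  -0.   78.8 -88.7]
shift [0.0045 0.2426 0.7861] turn -0.0006 tilt [-0.04  0.19]
```

View pics/s3.png

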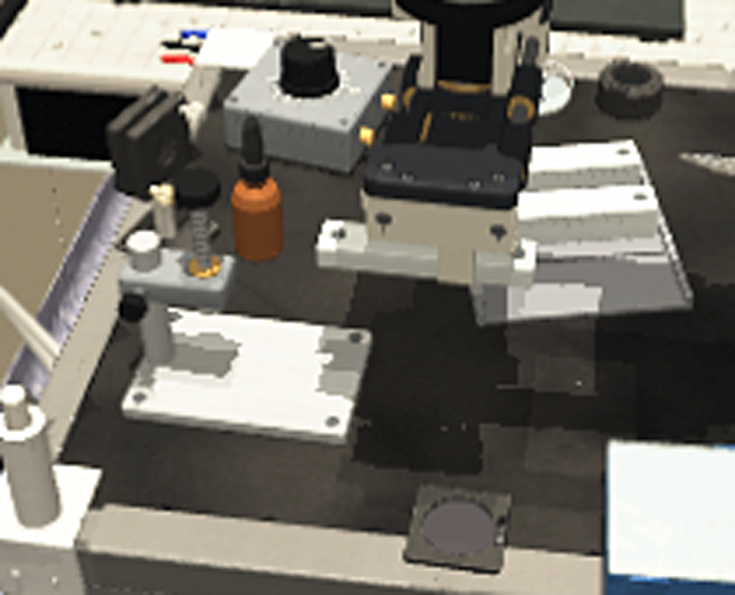

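```bash
python3 -m jog '[0.01,0.24,0,0,0.01,0.24,0.4,0,0.01,0.24,0.78,0,0.01,0.24,0.78,0]'; python3 d.py 577.3 41 25 178.6
```

```text
time_s: 8.18
position: [502.8, 41.4, 24.2]
eef_rot: [-179.9, 0.0, 178.4]
wrist_force: [0.5, 0.4, -1.1]
opening: 0.253
t 8.18 pos [502.8  41.4  24.2] rot [-1.7995e+02  4.0000e-02  1.7841e+02] F [ 0.5  0.4 -1.1] open 0.253 j [ 1.800e+00 -7.800e+00  1.155e+02 -1.000e-01  7.220e+01 -8.660e+01]
shift [-0.9305  0.0207 -0.0099] turn -0.001 tilt [-0.05  0.04]
```

```bash
python3 -m jog '[-0.3,0.01,-0.02,0,-0.6,0.015,-0.02,0,-0.8,0.02,-0.02,0,-0.93,0.02,-0.02,0,-0.93,0.02,-0.02,0,-0.93,0.02,-0.02,0]'; python3 d.py 577.3 41 14.5 178.6
python3 - <<'E'
from h import *
crop(arm.read_camera('side'),190,165,400,335,3.5,'pics/s4.png')
crop(arm.read_camera('top'),225,115,445,275,3.6,'pics/t4.png')
E
```

```text
time_s: 8.93
position: [576.8, 40.9, 25.8]
eef_rot: [-179.9, 0.0, 178.4]
wrist_force: [-0.2, 0.3, -0.8]
opening: 0.253
t 8.93 pos [576.8  40.9  25.8] rot [-1.7995e+02  2.0000e-02  1.7842e+02] F [-0.2  0.3 -0.8] open 0.253 j [ 1.600e+00  1.600e+00  1.064e+02 -1.000e-01  7.200e+01 -8.680e+01]
shift [-0.0063  0.0011  0.1418] turn -0.001 tilt [-0.05  0.02]
```

View pics/s4.png

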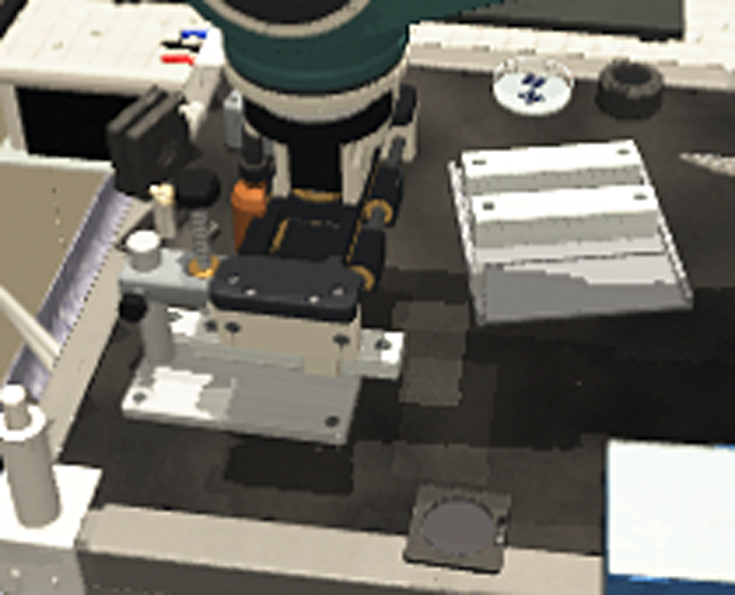

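View pics/t4.png

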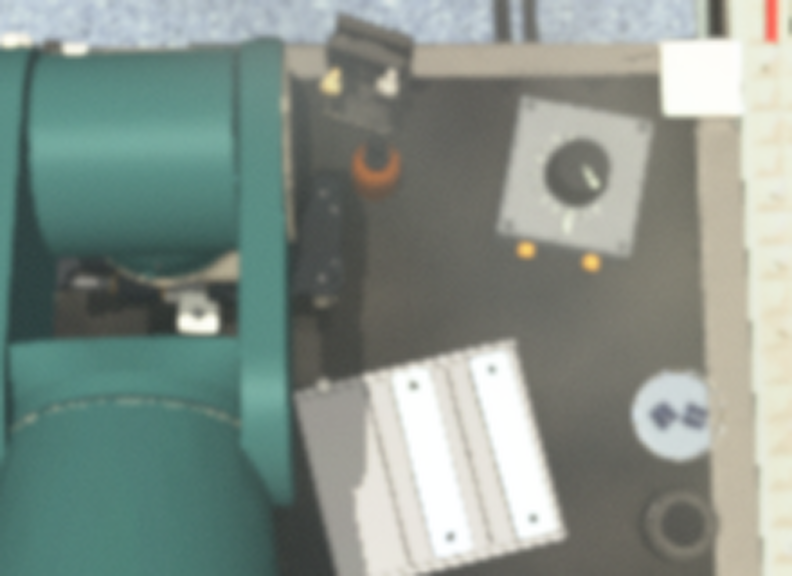

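```bash
python3 -m jog '[0,0,0.07,0,0,0,0.13,0,0,0,0.13,0,0,0,0.13,0]'; python3 -m jog '[0,0,0.015,0,0,0,0.015,0,0,0,0.015,0]'; python3 d.py 577.3 41 13.3 178.6
```

```text
time_s: 9.52
position: [576.9, 41.0, 15.5]
eef_rot: [-179.9, 0.0, 178.4]
wrist_force: [-0.6, -0.0, -1.0]
opening: 0.255
time_s: 9.9
position: [576.9, 41.0, 14.3]
eef_rot: [-179.9, 0.0, 178.4]
wrist_force: [-0.7, -0.2, -0.7]
opening: 0.255
t 9.9 pos [576.9  41.   14.3] rot [-1.7995e+02  3.0000e-02  1.7842e+02] F [-0.7 -0.2 -0.7] open 0.255 j [ 1.600e+00  2.300e+00  1.069e+02 -1.000e-01  7.080e+01 -8.680e+01]
shift [-0.0053  0.0007  0.0129] turn -0.001 tilt [-0.05  0.03]
```

```bash
python3 -m jog '[0,0,0.015,0,0,0,0.015,0,0,0,0.015,0]'; python3 -m jog '[0,0,0.01,0,0,0,0.01,0,0,0,0.01,0]'; python3 d.py 577.3 41 13.3 178.6
```

```text
time_s: 10.28
position: [577.0, 41.0, 13.3]
eef_rot: [-179.9, 0.1, 178.4]
wrist_force: [-0.1, -0.2, 2.9]
opening: 0.253
time_s: 10.65
position: [577.0, 41.0, 13.2]
eef_rot: [-179.9, 0.1, 178.4]
wrist_force: [-5.5, -0.7, 12.0]
opening: 0.255
t 10.65 pos [577.   41.   13.2] rot [-1.7995e+02  5.0000e-02  1.7842e+02] F [-5.5 -0.7 12. ] open 0.255 j [ 1.600e+00  2.400e+00  1.069e+02 -1.000e-01  7.070e+01 -8.680e+01]
shift [-0.0038  0.0002 -0.001 ] turn -0.001 tilt [-0.05  0.05]
```

```bash
python3 -m jog '[0,0,0,0,0,0,0,0,0,0,0,0,0,0,0,0]' 0.5; python3 -m jog '[0,0,-0.1,0,0,0,-0.4,0,0.1,0,-0.9,0,0.1,0,-1,0]'; python3 -m jog '[0.3,0,-1,0,0.3,0,-1,0,0.3,0,-1,0]' 1 40; python3 d.py 500 -10 240 178.6
python3 - <<'E'
from h import *
crop(arm.read_camera('side'),190,165,400,335,3.5,'pics/s5.png')
E
```

```text
time_s: 11.15
position: [577.0, 41.0, 13.2]
eef_rot: [-179.9, 0.0, 178.4]
wrist_force: [-0.1, -0.1, 0.2]
opening: 0.497
time_s: 11.65
position: [569.8, 41.3, 96.5]
eef_rot: [-180.0, 0.3, 178.4]
wrist_force: [0.8, 1.0, -0.5]
opening: 0.5
time_s: 12.02
position: [545.9, 42.1, 178.0]
eef_rot: [-180.0, 0.5, 178.4]
wrist_force: [-0.1, -0.6, 0.4]
opening: 0.222
t 12.03 pos [545.9  42.1 178. ] rot [-179.97    0.46  178.43] F [-0.1 -0.6  0.4] open 0.222 j [ 1.800e+00 -8.900e+00  1.017e+02 -1.000e-01  8.680e+01 -8.670e+01]
shift [ 0.5499 -0.6673 -0.7787] turn -0.001 tilt [-0.03  0.46]
```

View pics/s5.png

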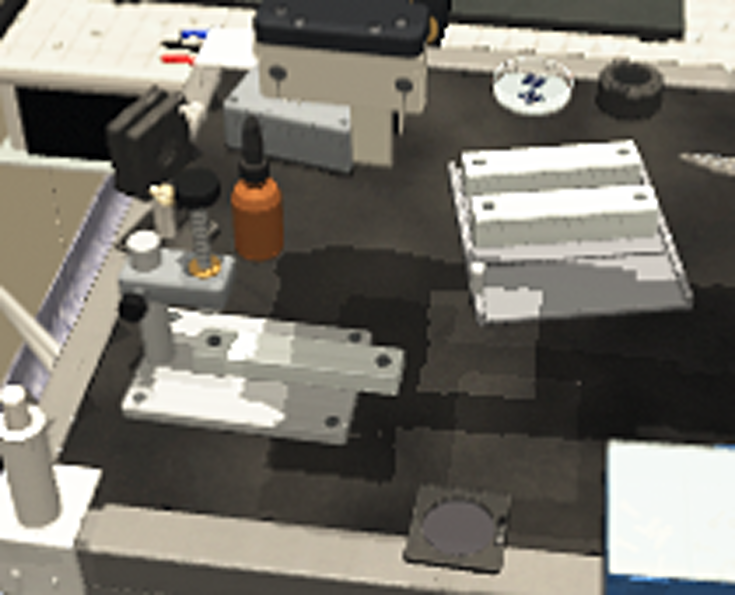

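```bash
python3 - <<'E'
from h import *
ct,cs=arm.calibration('top'),arm.calibration('side')
t=cv2.imread('pics/top0.png');s=cv2.imread('pics/side0.png')
crop(t,255,130,305,175,12,'pics/tcap.png'); crop(s,220,205,270,250,12,'pics/scap.png')
for gx,gy in((643.3,39.8),):
  print(proj(ct,[gx,gy,145]),proj(cs,[gx,gy,145]))
E
```

```text
[[275.57142493 149.13289959]] [[246.10335493 215.18923142]]
```

View pics/tcap.png

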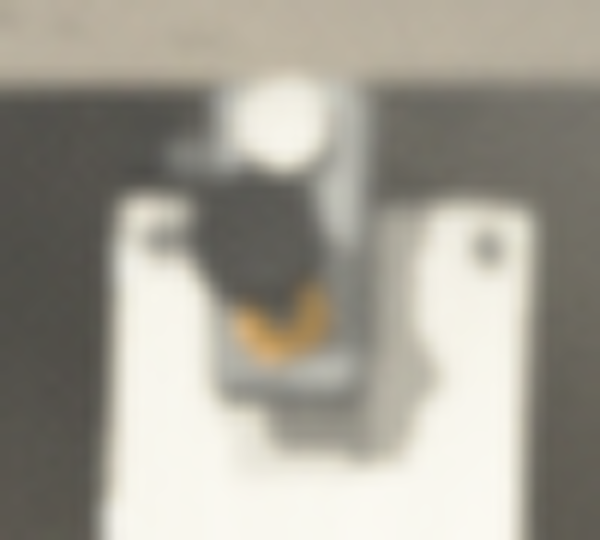

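View pics/scap.png

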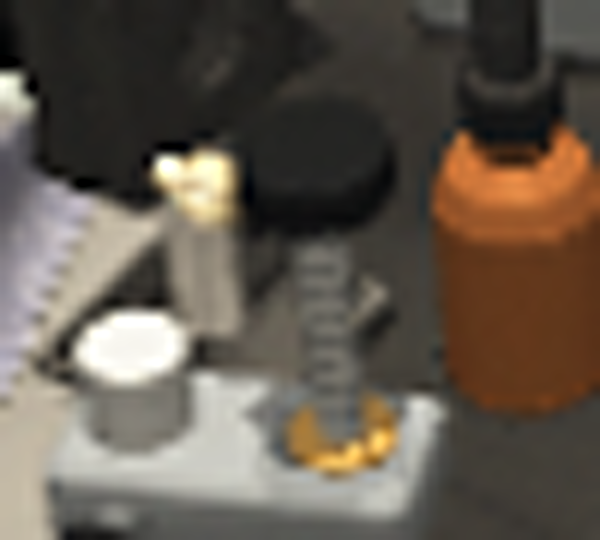

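```bash
python3 -m jog '[-0.6,0,-0.1,0,-0.6,0,-0.1,0]' 1 40; python3 d.py 642.5 40 170 178.6
```

```text
time_s: 12.32
position: [594.9, 40.6, 181.7]
eef_rot: [-180.0, 0.1, 178.4]
wrist_force: [-0.1, -0.8, -0.0]
opening: 0.011
t 12.32 pos [594.9  40.6 181.7] rot [-1.7995e+02  1.4000e-01  1.7841e+02] F [-0.1 -0.8 -0. ] open 0.011 j [  1.5  -2.5  95.4  -0.1  87.  -86.9]
shift [-0.5946  0.0095  0.1472] turn -0.0011 tilt [-0.05  0.14]
```

```bash
python3 -m jog '[-0.59,0,0,0,-0.59,0,0.15,0,-0.59,0,0.2,0,-0.59,0,0.2,0]' 1 40; python3 d.py 642.5 40 146 178.6
python3 - <<'E'
from h import *
crop(arm.read_camera('side'),220,185,270,230,12,'pics/s6.png')
E
```

```text
time_s: 12.82
position: [641.2, 39.3, 165.2]
eef_rot: [-179.9, 0.1, 178.4]
wrist_force: [-0.7, -0.3, 0.6]
opening: 0.006
t 12.82 pos [641.2  39.3 165.2] rot [-1.7995e+02  8.0000e-02  1.7842e+02] F [-0.7 -0.3  0.6] open 0.006 j [  1.3   3.7  90.7  -0.1  85.5 -87.2]
shift [-0.0154  0.0093  0.2403] turn -0.001 tilt [-0.05  0.08]
```

View pics/s6.png

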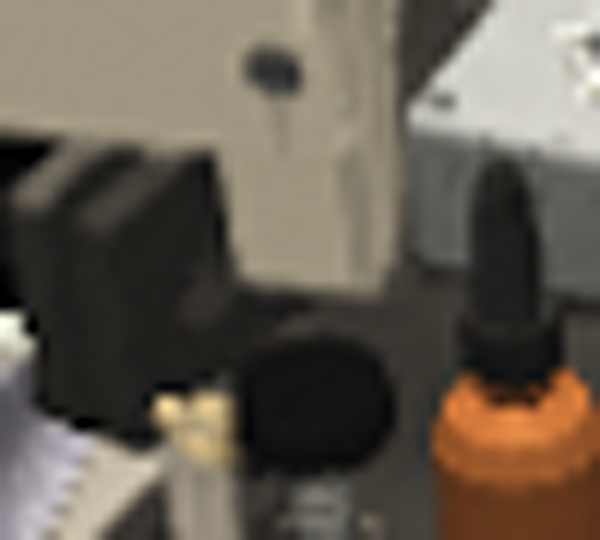

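```bash
python3 -m jog '[-0.01,0.01,0.1,0,-0.01,0.01,0.2,0,-0.01,0.01,0.22,0,-0.01,0.01,0.22,0]'; python3 -m jog '[0,0,0.03,0,0,0,0.05,0,0,0,0.05,0]';python3 d.py 642.5 40 145 178.6
python3 - <<'E'
from h import *
crop(arm.read_camera('side'),220,185,270,230,12,'pics/s7.png')
E
```

```text
time_s: 13.38
position: [642.3, 40.1, 148.2]
eef_rot: [-179.9, 0.1, 178.4]
wrist_force: [-0.0, -0.2, 0.2]
opening: 0.008
time_s: 13.75
position: [642.4, 40.1, 144.3]
eef_rot: [-180.0, 0.1, 178.4]
wrist_force: [0.4, 0.5, 1.5]
opening: 0.004
t 13.75 pos [642.4  40.1 144.3] rot [-1.7995e+02  1.4000e-01  1.7842e+02] F [0.4 0.5 1.5] open 0.004 j [  1.3   4.4  92.   -0.1  83.5 -87.1]
shift [-0.0017 -0.0009 -0.009 ] turn -0.001 tilt [-0.05  0.14]
```

View pics/s7.png

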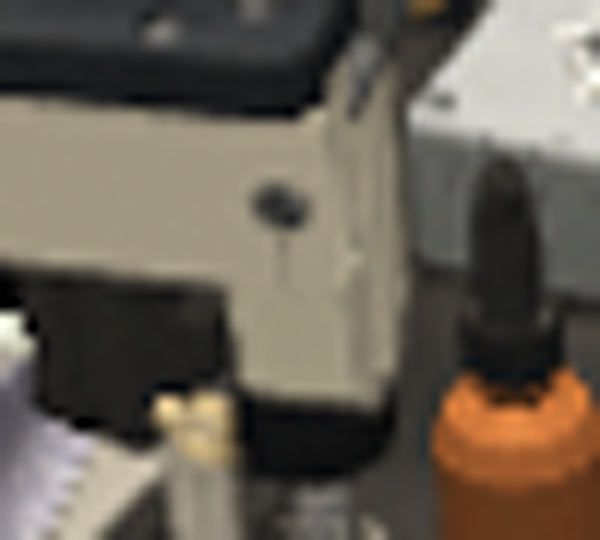

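```bash
python3 -m jog '[0,0,0.06,0,0,0,0.12,0,0,0,0.18,0,0,0,0.22,0,0,0,0.22,0]'; python3 -m jog '[0,0,0.02,0,0,0,0.04,0,0,0,0.04,0]';python3 -m jog '[0,0,0.02,0,0,0,0.04,0,0,0,0.04,0]'
```

```text
time_s: 14.42
position: [642.3, 40.0, 126.5]
eef_rot: [-179.9, 0.1, 178.4]
wrist_force: [-0.1, -0.1, 1.3]
opening: 0.004
time_s: 14.8
position: [642.4, 40.0, 123.2]
eef_rot: [-180.0, 0.1, 178.4]
wrist_force: [-0.4, 0.0, 1.8]
opening: 0.005
time_s: 15.18
position: [642.4, 40.1, 119.8]
eef_rot: [-179.9, 0.1, 178.4]
wrist_force: [0.7, 1.3, 2.7]
opening: 0.004
```

```bash
python3 -m jog '[0,0,0.01,0,0,0,0.02,0,0,0,0.02,0]'; python3 -m jog '[0,0,0.01,0,0,0,0.02,0,0,0,0.02,0]'
```

```text
time_s: 15.55
position: [642.4, 40.0, 118.2]
eef_rot: [-180.0, 0.1, 178.4]
wrist_force: [0.7, -0.3, 2.5]
opening: 0.002
time_s: 15.92
position: [642.4, 40.0, 116.5]
eef_rot: [-179.9, 0.1, 178.4]
wrist_force: [0.0, 0.3, 3.2]
opening: 0.004
```

```bash
python3 -m jog '[0,0,0.01,0,0,0,0.01,0,0,0,0.01,0]'; python3 -m jog '[0,0,0.01,0,0,0,0.01,0,0,0,0.01,0]'
```

```text
time_s: 16.3
position: [642.4, 40.0, 115.7]
eef_rot: [-180.0, 0.1, 178.4]
wrist_force: [0.9, 0.4, 2.0]
opening: 0.005
time_s: 16.68
position: [642.4, 40.1, 115.2]
eef_rot: [-180.0, 0.1, 178.4]
wrist_force: [-1.2, 0.3, 5.5]
opening: 0.004
```

```bash
python3 -m jog '[0,0,0.01,0,0,0,0.01,0,0,0,0.01,0]'; python3 - <<'E'
from h import *
crop(arm.read_camera('side'),200,195,300,275,8,'pics/s8.png')
E
```

```text
time_s: 17.05
position: [642.4, 40.0, 115.2]
eef_rot: [-180.0, 0.2, 178.4]
wrist_force: [-2.8, 1.0, 8.1]
opening: 0.003
```

View pics/s8.png

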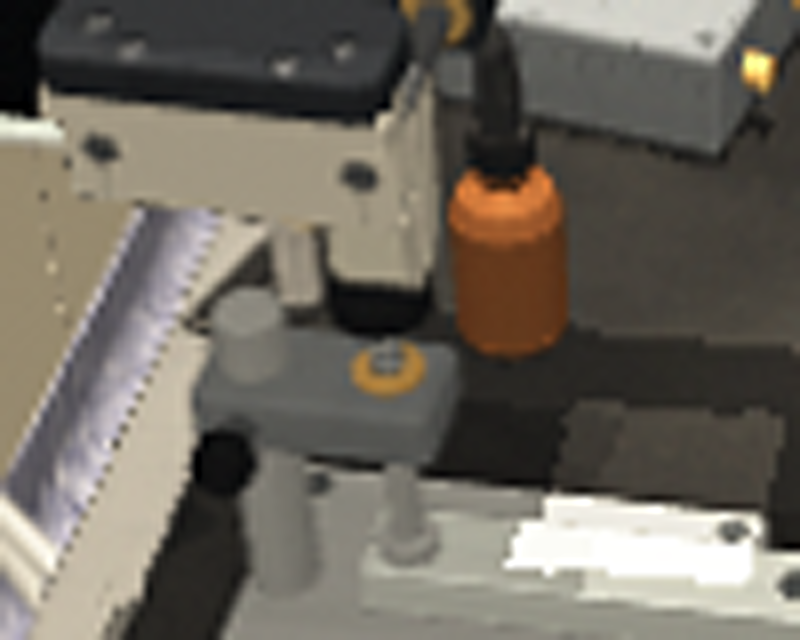

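```bash
python3 -m jog '[0,0,-0.3,0,0,0,-0.9,0,0,0,-1,0]'; python3 -m jog '[0,-1,-0.2,0,0,-1,-0.2,0]' 0.35 40; python3 -m jog '[0,-1,0,0.06,0,-1,0,0.12]';  python3 d.py 635.5 -209.5 200 142; python3 - <<'E'
from h import *
t=arm.read_camera('top'); crop(t,355,135,415,195,10,'pics/tk.png')
E
```

```text
time_s: 17.48
position: [643.1, 40.2, 198.6]
eef_rot: [-180.0, 0.4, 178.4]
wrist_force: [0.3, -0.5, -0.3]
opening: 0.003
time_s: 17.73
position: [640.6, -42.0, 214.5]
eef_rot: [-179.9, 0.4, 178.3]
wrist_force: [-0.6, 0.1, -0.3]
opening: 0.17
time_s: 17.98
position: [637.8, -124.4, 213.4]
eef_rot: [179.9, 0.3, 156.5]
wrist_force: [-0.1, 0.2, 0.3]
opening: 0.385
t 17.98 pos [ 637.8 -124.4  213.4] rot [179.94   0.31 156.46] F [-0.1  0.2  0.3] open 0.385 j [-13.3   3.4  86.5   0.   89.7 -79.7]
shift [-0.3982 -0.9869  0.1686] turn 0.0803 tilt [0.1 0.3]
```

View pics/tk.png

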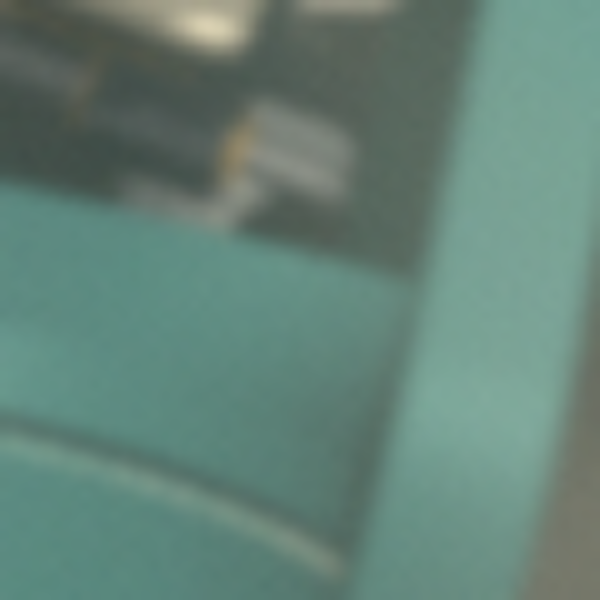

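```bash
python3 d.py 670 -237 213 142; python3 -m jog '[-0.9,-0.9,0,0.06,-0.9,-0.9,0,0.08]'; python3 d.py 670 -237 213 142
```

```text
t 18.02 pos [ 637.7 -125.4  213.3] rot [179.96   0.31 155.86] F [-0.1 -1.8 -0.2] open 0.431 j [-13.4   3.4  86.5  -0.   89.7 -79.2]
shift [-0.939  -1.1083  0.0082] turn 0.077 tilt [0.08 0.3 ]
time_s: 18.27
position: [674.3, -221.7, 212.5]
eef_rot: [179.9, 0.2, 141.3]
wrist_force: [0.1, 0.4, 0.2]
opening: 0.629
t 18.27 pos [ 674.3 -221.7  212.5] rot [179.9    0.22 141.32] F [0.1 0.4 0.2] open 0.629 j [-20.3  10.9  78.4   0.   90.4 -71.6]
shift [-0.0778 -0.1833 -0.006 ] turn -0.0038 tilt [0.1  0.22]
```

```bash
python3 -m jog '[-0.05,-0.18,0,0,-0.05,-0.18,0,0,-0.05,-0.18,0,0]'; python3 d.py 670 -237 213 142; python3 - <<'E'
from h import *
im=arm.read_camera('wrist'); cv2.imwrite('pics/w9.png',im)
for l in('encoder_grip','encoder_box'):
  print(l,[(round(d['score'],2),np.round(d['uv'],1)) for d in arm.landmark_of('wrist',l)][:4])
c=arm.calibration('wrist'); print(proj(c,[[635.5,-209.5,71],[635.5,-209.5,59],[635.5,-209.5,0]]))
E
```

```text
time_s: 18.65
position: [668.3, -234.1, 212.6]
eef_rot: [179.9, 0.2, 141.4]
wrist_force: [0.4, -0.7, -0.1]
opening: 0.652
t 18.65 pos [ 668.3 -234.1  212.6] rot [179.88   0.22 141.43] F [ 0.4 -0.7 -0.1] open 0.652 j [-21.4  10.7  78.7   0.   90.4 -72.8]
shift [-0.039  -0.0156 -0.0051] turn -0.0032 tilt [0.12 0.22]
encoder_grip [(0.91, array([319.7, 141.1]))]
encoder_box []
[[319.08425198 143.98724747]
 [319.11352988 142.85023847]
 [319.23100788 138.28948167]]
```

View pics/w9.png

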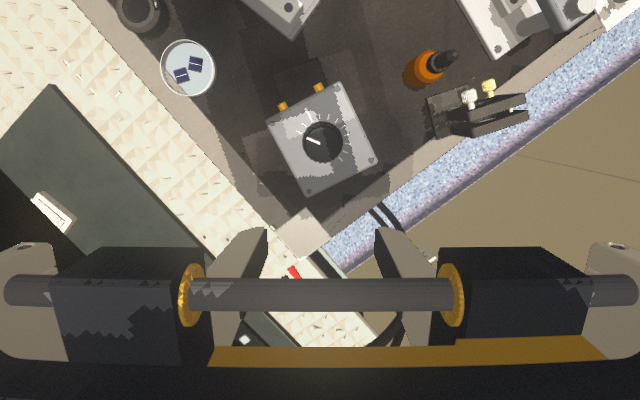

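```bash
python3 - <<'E'
from h import *
crop(cv2.imread('pics/w9.png'),260,75,385,200,6,'pics/w9c.png')
E
```

```text
(no output)
```

View pics/w9c.png

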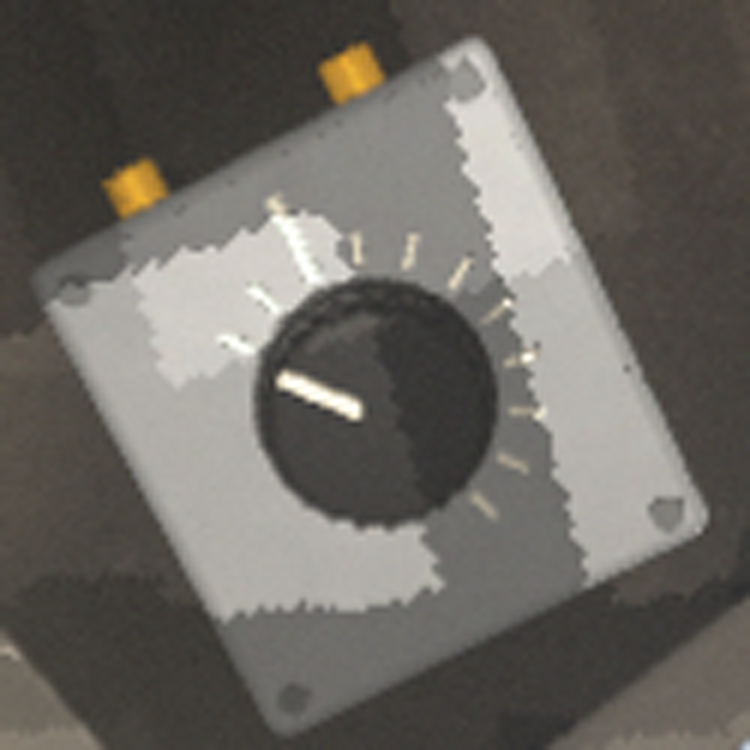

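```bash
python3 - <<'E'
from fit import *
c=arm.calibration('wrist'); w=lambda u,v:(260+u/6,75+v/6)
e=[((-48,45,42),w(484,38)),((-48,-45,42),w(34,280)),((48,45,42),w(706,525)),((48,-45,42),w(279,736))]
x,f=fit([(c,e)],(635,-210,-.2)); print(x[:2],np.degrees(x[2]),f)
print(onz(c,w(377,402),71), onz(c,(319.7,141.1),59))
for a,b in(((280,378),(360,412)),((312,275),(275,200))):
    pass
p0,p1=onz(c,w(280,378),71),onz(c,w(360,412),71); q0,q1=onz(c,w(275,200),42),onz(c,w(316,280),42)
f=lambda a,b:np.degrees(np.arctan2((a-b)[1],(a-b)[0]))
print('pointer',f(p0,p1),'zero',f(q0,q1))
E
```

```text
[ 638.82487954 -207.19438754] -11.398822172398903 [ 0.1 -1.7 -2.3 -0.4  2.6  0.7 -0.1  2.5]
[ 636.27180675 -205.47666751   71.        ] [ 634.50607069 -207.95048123   59.        ]
pointer -151.53993610607876 zero 168.7368287746423
```

```bash
python3 d.py 637.2 -207.5 80 142
```

```text
t 18.8 pos [ 668.5 -234.3  212.9] rot [179.89   0.25 141.41] F [-0.1  0.5  0. ] open 0.648 j [-21.4  10.7  78.6   0.   90.4 -72.8]
shift [0.5221 0.0142 1.6592] turn -0.0033 tilt [0.11 0.25]
```

```bash
python3 -m jog '[0.52,0.01,0.3,0,0.52,0.01,0.8,0,0.52,0.01,0.8,0,0.52,0.01,0.8,0]'; python3 d.py 637.2 -207.5 85 142
python3 - <<'E'
from h import *
im=arm.read_camera('wrist'); cv2.imwrite('pics/w10.png',im)
E
```

```text
time_s: 19.3
position: [637.4, -207.8, 150.4]
eef_rot: [179.9, 0.3, 141.4]
wrist_force: [0.4, 0.2, 0.0]
opening: 0.652
t 19.3 pos [ 637.4 -207.8  150.4] rot [179.86   0.33 141.43] F [0.4 0.2 0. ] open 0.652 j [-20.2   7.3  88.2   0.   84.1 -71.7]
shift [ 9.200e-03 -6.000e-04  8.178e-01] turn -0.0032 tilt [0.14 0.33]
```

View pics/w10.png

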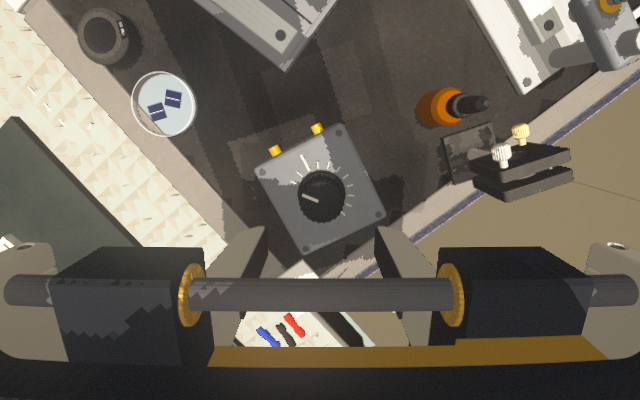

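```bash
python3 - <<'E'
from h import *
c=arm.calibration('wrist'); crop(cv2.imread('pics/w10.png'),240,110,400,260,5,'pics/w10c.png')
print((proj(c,[[637.2,-207.5,71],[637.2,-207.5,45.5],[637.2,-207.5,42]])-[240,110])*5)
print(onz(c,(240+410/5,110+410/5),71))
E
```

```text
[[402.83589832 458.83880366]
 [402.43558724 419.35017303]
 [402.38608295 414.46651116]]
[ 631.55011668 -201.5179746    71.        ]
```

View pics/w10c.png

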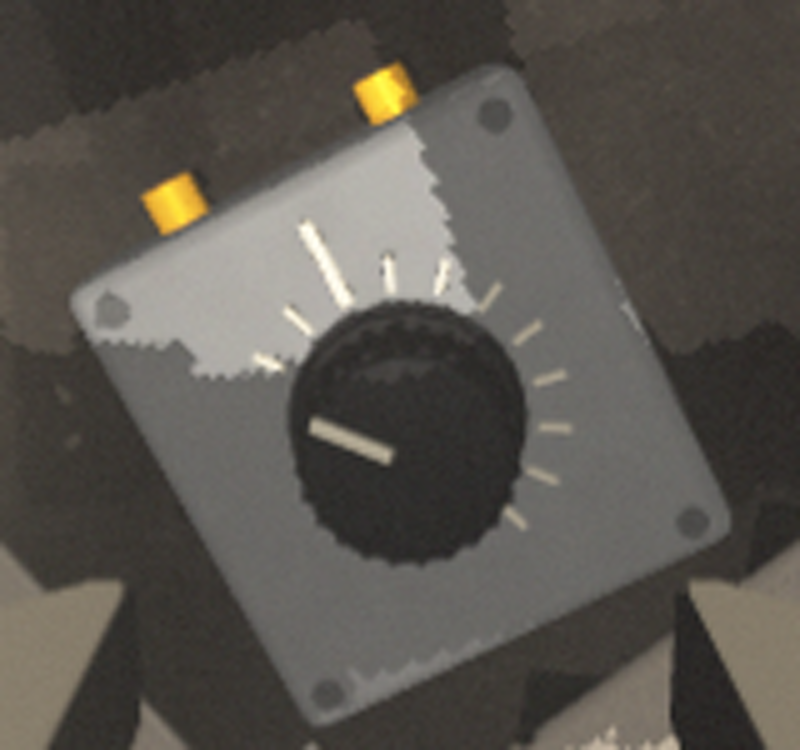

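```bash
python3 d.py 636.6 -206 85 142;  python3 -m jog '[0.03,0.01,0.4,0,0.03,0.01,0.8,0,0.03,0.01,0.81,0,0.03,0.01,0.81,0]'; python3 d.py 636.6 -206 51 142
```

```text
t 19.35 pos [ 637.6 -208.   150.8] rot [179.85   0.36 141.42] F [-0.  -0.3 -0. ] open 0.648 j [-20.3   7.3  88.2   0.   84.1 -71.7]
shift [0.0307 0.0092 0.8218] turn -0.0032 tilt [0.15 0.37]
time_s: 19.85
position: [637.5, -206.3, 88.1]
eef_rot: [179.8, 0.5, 141.4]
wrist_force: [0.3, 0.2, 0.5]
opening: 0.649
t 19.85 pos [ 637.5 -206.3   88.1] rot [179.81   0.47 141.42] F [0.3 0.2 0.5] open 0.649 j [-20.1   9.3  91.9   0.   78.2 -71.6]
shift [ 0.0153 -0.0053  0.4637] turn -0.0032 tilt [0.19 0.47]
```

```bash
python3 -m jog '[0.01,0,0.2,0,0.01,0,0.4,0,0.01,0,0.46,0,0.01,0,0.46,0,0.01,0,0.46,0]'; python3 -m jog '[0.01,0,0,0,0.01,0,0,0,0.01,0,0,0,0.01,0,0,0,0.01,0,0,0]' 1 25; python3 d.py 636.6 -206 51 142; python3 - <<'E'
from h import *
im=arm.read_camera('side'); crop(im,225,150,325,230,8,'pics/s11.png')
E
```

```text
time_s: 20.48
position: [637.4, -206.0, 51.7]
eef_rot: [179.8, 0.5, 141.4]
wrist_force: [-1.0, 0.2, 0.2]
opening: 0.651
time_s: 21.1
position: [636.5, -206.0, 51.9]
eef_rot: [179.9, 0.5, 141.4]
wrist_force: [-3.5, -4.0, 2.4]
opening: 0.379
t 21.1 pos [ 636.5 -206.    51.9] rot [179.85   0.51 141.41] F [-3.5 -4.   2.4] open 0.379 j [-20.1  10.8  93.8  -0.   74.9 -71.5]
shift [-0.001   0.0006  0.0116] turn -0.0033 tilt [0.14 0.51]
```

View pics/s11.png

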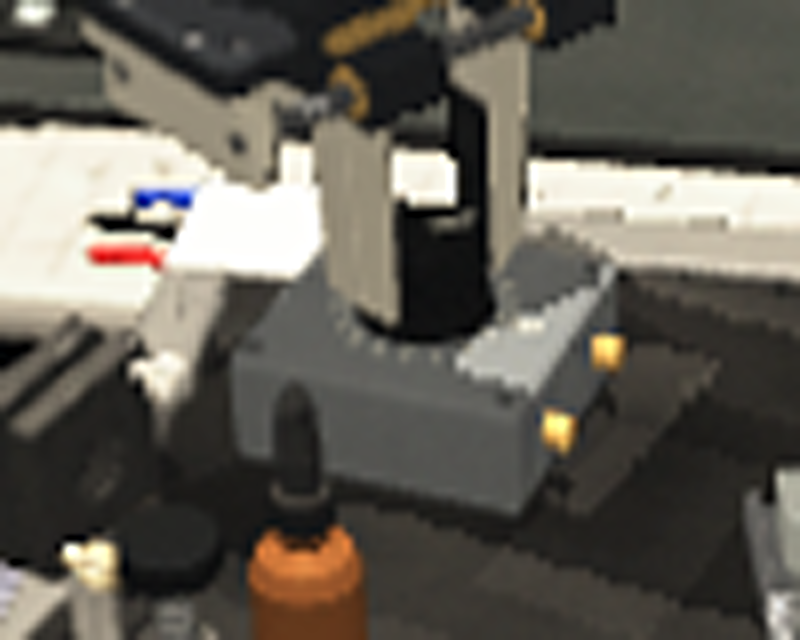

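```bash
python3 -m jog '[0,0,0,0.04,0,0,0,0.08,0,0,0,0.12,0,0,0,0.16,0,0,0,0.2,0,0,0,0.24,0,0,0,0.28,0,0,0,0.28,0,0,0,0.28,0]' - 30; python3 d.py 636.6 -206 51 41.4
```

```text
t 21.15 pos [ 636.5 -206.    51.9] rot [179.86   0.5  141.4 ] F [-4.  -4.2  2.4] open 0.38 j [-20.1  10.8  93.8  -0.   74.9 -71.5]
shift [-0.0013  0.0012  0.0112] turn 0.5556 tilt [0.54 0.24]$: bad value
```

```bash
python3 -m jog '[0,0,0,0.04,0,0,0,0.08,0,0,0,0.12,0,0,0,0.16,0,0,0,0.2,0,0,0,0.24,0,0,0,0.28,0,0,0,0.28]' - 30; python3 d.py 636.6 -206 51 41.4
```

```text
time_s: 22.15
position: [637.5, -205.5, 52.0]
eef_rot: [179.4, 0.2, 90.9]
wrist_force: [9.3, 1.6, -4.0]
opening: 0.38
t 22.15 pos [ 637.5 -205.5   52. ] rot [179.39   0.18  90.9 ] F [ 9.3  1.6 -4. ] open 0.38 j [-20.1  10.8  93.8   0.1  74.8 -21. ]
shift [-0.0057 -0.0111  0.012 ] turn 0.275 tilt [ 0.65 -0.1 ]
```

```bash
python3 -m jog '[0,0,0,0.04,0,0,0,0.08,0,0,0,0.12,0,0,0,0.16,0,0,0,0.2,0,0,0,0.24,0,0,0,0.275,0,0,0,0.275,0,0,0,0.275]'; python3 d.py 636.6 -206 51 41.4; python3 -m jog '[0,0,0,0,0,0,0,0,0,0,0,0,0,0,0,0]' 0.4; python3 -m jog '[0,0,-0.2,0,0,0,-0.6,0,0,0,-1,0,0,0,-1,0]';python3 -m jog '[0,0,-1,0,0,0,-1,0]'; python3 d.py 636.6 -206 213 142
```

```text
time_s: 23.28
position: [638.7, -206.0, 52.0]
eef_rot: [179.3, -0.4, 41.4]
wrist_force: [11.8, -4.9, -6.9]
opening: 0.382
t 23.27 pos [ 638.7 -206.    52. ] rot [179.3   -0.44  41.4 ] F [11.8 -4.9 -6.9] open 0.382 j [-20.1  10.8  93.7   0.1  74.6  28.5]
shift [-0.0199 -0.0172  0.0126] turn 0.0 tilt [ 0.7  -0.44]
time_s: 23.78
position: [638.6, -206.0, 52.1]
eef_rot: [179.3, -0.4, 41.4]
wrist_force: [0.4, 0.4, 0.5]
opening: 0.604
time_s: 24.28
position: [638.7, -206.0, 136.4]
eef_rot: [179.0, -0.6, 41.4]
wrist_force: [0.0, 0.0, -0.6]
opening: 0.6
time_s: 24.52
position: [637.7, -205.7, 220.3]
eef_rot: [178.8, -0.7, 41.4]
wrist_force: [0.6, 2.0, -0.5]
opening: 0.598
t 24.52 pos [ 637.7 -205.7  220.3] rot [178.84  -0.7   41.41] F [ 0.6  2.  -0.5] open 0.598 j [-20.1   5.1  84.1   0.1  89.4  28.5]
shift [-0.0139 -0.009   0.0915] turn -0.5589 tilt [1.46 0.51]
```

```bash
python3 - <<'E'
from h import *
im=arm.read_camera('wrist'); cv2.imwrite('pics/w12.png',im)
u,v=map(int,proj(arm.calibration('wrist'),[636.6,-206,60])[0]);print(u,v)
crop(im,u-65,max(v-65,0),u+65,v+65,5,'pics/w12c.png')
crop(arm.read_camera('side'),190,165,400,335,3.5,'pics/s12.png')
E
```

```text
316 184
```

View pics/w12c.png

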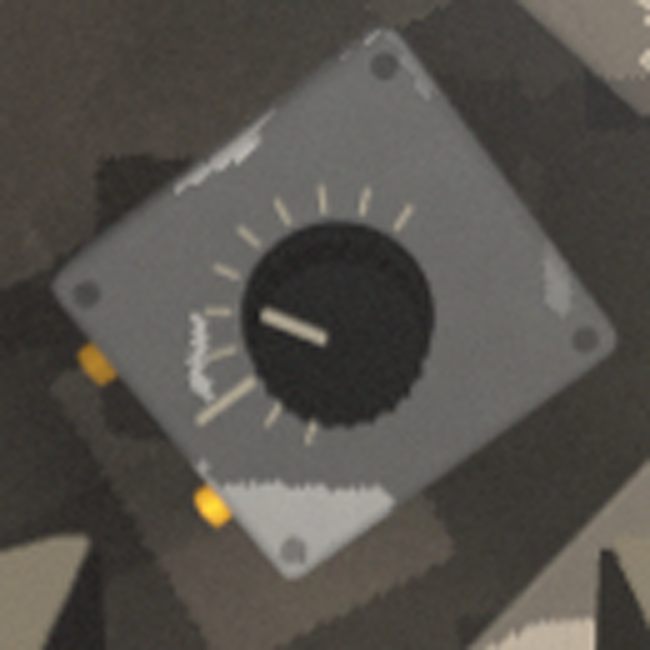

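View pics/s12.png

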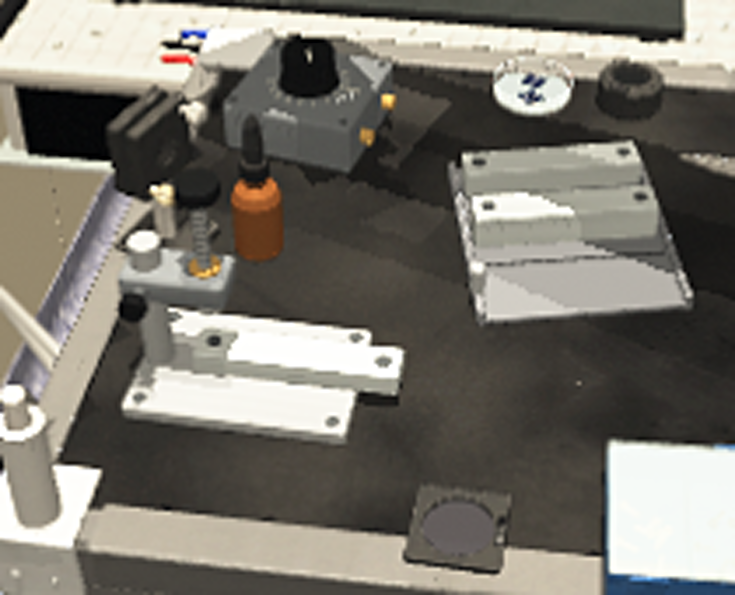

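```bash
python3 - <<'E'
from h import *
c=arm.calibration('wrist'); w=lambda u,v:(251+u/5,119+v/5)
f=lambda a,b:np.degrees(np.arctan2((a-b)[1],(a-b)[0]))
print('clicks',(f(onz(c,w(200,422),42),onz(c,w(255,380),42))-f(onz(c,w(263,314),71),onz(c,w(325,340),71)))/20)
arm.finish_job()
E
```

```text
clicks 3.057434144099313
the job is handed in; nothing more can be done
```

I completed the task and handed it in at about 25 s of the 64 s allowed. `finish_job` gives no verdict, so these are my own checks.

- **Bar:** I took the bar from the bay with the steel pin and laid it flat on the gauge plate, with one end under the foot. I then let it go.
- **Thickness:** I pressed the cap from about 145 mm down to 115.2 mm with no more than about 8 N at the wrist. That is roughly 30 mm of travel, so the bar is 15 mm thick. Its apparent length in the wrist camera also fits 15 mm. The picture shows the foot resting on the bar.
- **Knob:** It started 2 clicks before zero. I turned it 100° clockwise, and after release the pointer measures 3.06 clicks past the zero tick, so it should be in the third stop.
- **Last side picture:** The cap is back up and the bar is flat under the foot. The other two bars are in their bays, and the bystanders in view look unmoved. The gripper is open and clear at z = 220 mm.

The cameras disagreed by 2 to 5 mm on where the encoder knob was. I used the wrist view, and the grip closed on the knob's width with only small side forces. No check failed.

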